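# Park the trackball in its mat pocket under the ring lamp

### The arm

A 6-joint arm with a two-finger parallel gripper is mounted at the origin on the work surface. World frame = base frame: x ahead of the robot, y to its left, z up, the work surface at z = 0. Lengths are in m, angles in rad, forces in N, time in s.
With the tool pointing down it reaches from about 0.35 to 0.8 m from the base axis. Payload 7.3 kg.
Tool frame: the origin (TCP) lies between the finger pads; the fingertips stand 25 mm ahead of it and the grasp point (between the pads) lies 6 mm ahead of it (r.tip_extent is the distance from the TCP to the fingertips, in m); z points along the fingers, y is the line along which they close (so a half turn about z gives the same grasp; the last joint's range is limited). The gripper opens to 85 mm and grips with 20 to 120 N. Pads are 22 mm wide; open, the fingers measure 114 mm over their backs; the gripper's body (76 mm by 85 mm) begins 54 mm behind the grasp point. The pads swing forward as they close: fully open they stand 13 mm farther back than shut.
Start: joints at [-1.414, 0.342, 1.524, -0, 1.275, -0.146], TCP at [0.157, -0.501, 0.256] pointing down, gripper open.
Joint ranges: [-2.53, 2.53], [-0.77, 2.02], [0.04, 2.7], [-1, 4.14], [0.28, 2.66], [-3.11, 3.11]. Speed limits (rad/s): [2.57, 2.57, 3.14, 3.14, 3.14, 3.14].

### API

Orientations are given as a unit quaternion [x, y, z, w].
In Python, from workcell import r, command_gripper, optics gives the robot as it stands. The module is installed in compiled form; this text tells all that it offers. Calls block until the motion is done:
- r.reach(position, orientation): joint-space move of the TCP to a pose.
- r.move_straight(position, orientation=None, speed=0.15, max_force=None): straight line of the TCP; orientation=None keeps the orientation; speed is the mean speed in m/s. With max_force (N) it stops when the force on the tool has changed by that much, and returns True; else False.
- r.movej(angles): joint-space move.
- command_gripper(opening, force=None): finger opening in m; force is the grip in N (None keeps the last); returns when the fingers have stopped.
- r.hold(seconds).
- r.solve_ik(position, orientation): joint angles nearest the present ones, or None.
- r.read_state(): the state.
- optics.get_image(name): name is "side" or "top"; returns (picture, depth): 400x640x3 uint8, red, green, blue; 400x640 float32, m along the optical axis (not along the pixel's ray), 0 where there is no reading.
- optics.camera_model(name): a dict with "K" (3x3 intrinsics, pixels), "R" (3x3) and "t" (3): a world point X has camera coordinates R X + t. Camera axes: x right, y down, z forward; pixel columns grow to the right and rows downward; lengths in m; the calibration is good to about 2 mm. A picture is of the moment at which its call begins. camera_model takes no time and is no camera call.
A pose or a line that the arm cannot do raises r.PlanningError and nothing moves.
- r.finish_job(): hands the job in; it is judged then, once.
The state is a dict: "time_s": time; "joint_positions": joint angles; "dq": joint speeds; "tau": joint torques, N m; "eef_pos": TCP position; "eef_rot": TCP orientation; "contact_force": force on the tool from outside, world axes, zero at the start; "torque": the same for the moment, N m; "grip_width": finger opening in m; "grip_force": force on a finger pad.
Only numpy, scipy, OpenCV 4.12 (cv2) and the standard library are available. Lean on these libraries where they do the work, as an engineer would, in place of code of your own. Each camera call takes 0.05 s, during which the arm holds its last target. There are 200 camera calls.

### The job

Nudge the loose trackball slowly across the repair mat, in under the ring lamp, until it drops into the large round pocket of the mat and rests there by itself. Roll it over the mat all the way, gently and at less than about 15 cm a second: do not lift it, flick it or press hard on it, do not bump the lamp, and leave the other things lying where they are.

Things in the scene. Friction and masses are not known exactly. Their poses are not given: they have to be found in the camera images.
- mat: fixed grey rectangular repair mat, 380 mm (its x) by 460 mm (its y), 12 mm thick, lying flat on the table; origin under its centre, z up; its flat top is 12 mm above the table. In its top: the large round pocket, two round pockets of only 27 mm diameter near its right far edge (x 155, y -150 and -200 mm), and a rectangular 50 by 60 mm compartment near its left far edge (centre x 155, y 190 mm), all 8 mm deep with dark rubber floors
- pocket (a point): centre of the mouth of the large round pocket, level with the mat's top, at x 50, y 0 mm of the mat; 47 mm in diameter, 8 mm deep, flat floor. The ball's centre is 30 mm above this level while it rolls on the mat; the ball drops in once its centre is 15 to 20 mm from the pocket's centre and then rests on the floor, its centre 22 mm above this level, with about 3 mm of play to each side
- ball_mid (a point): centre of the trackball: a loose plain white hard ball of 60 mm diameter, about 0.19 kg. It starts at rest on the mat on the robot's side of the pocket, 115 to 195 mm from it. The soft mat brakes its rolling at about 0.9 m/s2: nudged slowly it stops within a few millimetres; it may also need one more nudge when it stands just on the pocket's rim
- ring_mid (a point): centre of the underside of the lamp's ring, 160 mm above the table, within 10 mm of straight above the pocket; the white ring lies level, outer diameter 130 mm, hole 82 mm, 18 mm thick. A tool held upright does not fit beneath or beside it; a tool leaning 30 to 45 degrees back from the direction of push does
- lamp: fixed ring lamp; origin on the table straight below the centre of its ring; its round base, 96 mm wide and 22 mm high, stands on the table beyond the mat's far edge, 210 mm from the origin along the lamp's x; a 14 mm thick gooseneck rises from the base to 217 mm above the table and comes back over to the ring's far side
- mouse_base: bystander, loose: black lower half of a computer mouse with circuit board and wheel, oval 122 by 64 mm, 31 mm high at the wheel, on the mat beside the lamp's ring (left or right); origin under its centre, x along its length
- mouse_shell: bystander, loose: yellow upper mouse shell lying open side up, oval 122 by 64 mm, 24 mm high, on the mat on the other side of the ring; origin under its centre, x along its length
- spudger: bystander, loose: flat steel prying bar with a dark grip, 150 by 14 by 6 mm, on the mat beyond the pocket, lying across (along the mat's y); origin under its centre, x along its length
- battery: bystander, loose: flat silver battery cell 50 by 34 by 9 mm on the mat's right part; origin under its centre
- screwdriver: bystander, loose: screwdriver 180 mm long on the table right of the mat; origin under its middle, x along its length
- solder_reel: bystander, loose: reel of solder, 60 mm diameter, 42 mm high, standing on its flange on the table left of the mat; origin under its centre
There are look-alikes about, which are no part of the job. What is shaped like the part that bears ball_mid but orange or pink is not meant.

How it is judged:
On the way:
1. the ball has been rolled, still on the mat's top, to the edge of the lamp's ring (horizontal distance between ball_mid and pocket below 0.075 m and z of ball_mid in the frame of pocket above 0.026 m).
At the end, for the whole second after the job is handed in: the ball rests untouched in the large pocket: its centre within 8 mm of the pocket's centre seen from above and less than 24.5 mm above the mat's top (30 mm while it rolls on the mat), at rest (under 0.02 m/s) (horizontal distance between ball_mid and pocket below 0.008 m and z of ball_mid in the frame of pocket between 0.015 and 0.0245 m and linear speed of ball below 0.02 m/s and contact force between the fingers and ball below 0.05 N).
It fails at once if the ball is lifted: its centre more than 12 mm above where it is when rolling on the mat (z of ball_mid in the frame of pocket above 0.042 m).
It fails at once if the ball is flicked: faster than 0.28 m/s while more than 35 mm from the pocket (linear speed of ball above 0.28 m/s and horizontal distance between ball_mid and pocket above 0.035 m).
It fails at once if the ball is pressed or squeezed with more than 12 N (contact force between any of the fingers, the arm and ball above 12 N).
It fails at once if the lamp is bumped with more than 4 N (contact force between any of the arm, the fingers and lamp above 4 N).
It fails at once if one of the other loose things is moved by more than 15 mm (distance of any of mouse_base, mouse_shell, spudger, battery, screwdriver, solder_reel from where it was at the start of the episode above 0.015 m).
It also fails if it takes over 42 s, if anything falls off the work surface, if the arm or the gripper's body presses on something with over 40 N, if the wrist force passes 120 N, or if a joint passes its speed limit or range.

## Working session

There is one attempt and no reset: what is moved stays moved. The work goes in short steps, each a Python script; the robot and the scene stay as the last script left them, time stands still between calls to the robot, and variables do not carry over. Pictures are saved under pics/ and viewed, at most 10 in all, crops included, and the job is handed in when it is done.

```bash
mkdir -p pics; python3 - <<'E'
from workcell import r,optics
import cv2,numpy as np
for n in("top","side"):
    p,d=optics.get_image(n); np.savez(f"{n}0.npz",p=p,d=d); cv2.imwrite(f"pics/{n}0.png",p[:,:,::-1])
    c=optics.camera_model(n); print(n,c["K"],"\n",c["R"],c["t"], -np.array(c["R"]).T@c["t"])
print(r.read_state()["time_s"],r.tip_extent,r.read_state()["eef_rot"])
E
```

```text
top [[478.10470257   0.         317.30594523]
 [  0.         478.10470257 197.48877713]
 [  0.           0.           1.        ]] 
 [[ 0.02859536 -0.99923452  0.02669621]
 [-0.9953386  -0.03092443 -0.09134961]
 [ 0.09210525 -0.0239596  -0.99546098]] [-0.04243457  0.59432918  1.38119305] [0.46555707 0.00907003 1.43034836]
side [[474.98748885   0.         320.68214093]
 [  0.         474.98748885 193.15389442]
 [  0.           0.           1.        ]] 
 [[-0.70979466 -0.70419881  0.01719244]
 [-0.4876695   0.47363989 -0.73337829]
 [ 0.50830109 -0.52893222 -0.67960334]] [0.41583818 0.3804999  1.33573965] [-0.19824001  0.81912857  1.17967422]
0.1 0.025 [ 9.88562178e-01  1.50812357e-01 -1.58780030e-05 -6.72477710e-04]
```

View pics/top0.png

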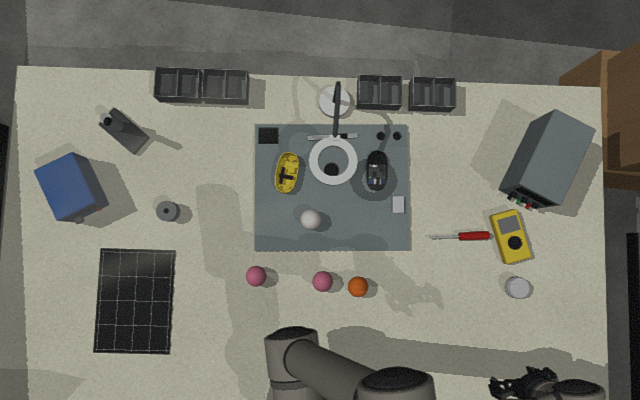

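View pics/side0.png

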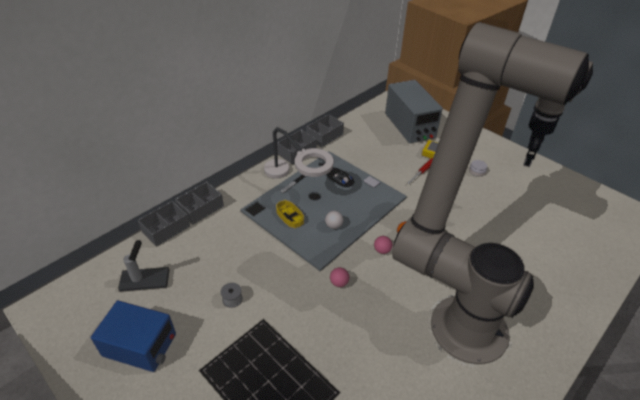

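The top view shows these candidates for the ball: a white ball on the mat at (310,219), pink balls at (256,276) and (322,281), an orange ball at (358,287), and a white cap at (517,287). The ring is at (334,160). I choose the white ball on the mat. In the side view the ball is at (334,219), and the pocket is visible at (315,196).

```bash
cat > h.py <<'E'
import numpy as np,cv2
from workcell import r,optics
def ray(n,px,z):
    c=optics.camera_model(n);K,R,t=map(np.array,(c["K"],c["R"],c["t"]))
    o=-R.T@t; d=R.T@np.linalg.inv(K)@np.array([px[0],px[1],1.]); return o+d*(z-o[2])/d[2]
def proj(n,X):
    c=optics.camera_model(n);K,R,t=map(np.array,(c["K"],c["R"],c["t"])); q=K@(R@X+t); return q[:2]/q[2]
def blob(mask,near,rad):
    n,l,s,c=cv2.connectedComponentsWithStats(mask.astype(np.uint8))
    b=[(s[i,4],i) for i in range(1,n) if np.hypot(*(c[i]-near))<rad]
    if not b: return None
    i=max(b)[1]; k=max(cv2.findContours((l==i).astype(np.uint8),cv2.RETR_EXTERNAL,cv2.CHAIN_APPROX_NONE)[0],key=len)
    return c[i],s[i],cv2.minEnclosingCircle(k),k
def white(p,th=120):
    p=p.astype(int); return (p.min(2)>th)&(p.max(2)-p.min(2)<40)
E
python3 - <<'E'
from h import *
P={n:np.load(n+"0.npz") for n in("top","side")}
for n,nr in(("top",(310,219)),("side",(334,219))):
    p=P[n]["p"]; 
    b=blob(white(p,110),nr,12); print(n,"ball",b[0],b[1],b[2],ray(n,b[2][0],.042))
# mat
p=P["top"]["p"]; hsv=cv2.cvtColor(p,cv2.COLOR_RGB2HSV)
print(hsv[240,350],hsv[240,280],hsv[258,350],hsv[190,235],hsv[160,240])
m=cv2.inRange(hsv,(85,25,30),(125,255,160)); m=cv2.morphologyEx(m,cv2.MORPH_OPEN,np.ones((3,3)))
b=blob(m>0,(333,190),30); print(b[0],b[1]); box=cv2.boxPoints(cv2.minAreaRect(b[3])); W=[ray("top",q,.012) for q in box]
for q,w in zip(box,W): print(q,w)
print("sides",[np.linalg.norm(W[i]-W[i-1]) for i in range(4)],"ctr",np.mean(W,0))
b=blob(white(p,120),(334,160),12); (c,_,_) =cv2.fitEllipse(b[3]); print("ring",c,b[1],ray("top",c,.178))
s=P["side"]["p"]; b=blob(s.max(2)<60,(315,196),8); print("pocket side",b[0],b[1],ray("side",b[0],.008))
b=blob(p.max(2)<50,(331,169),8); print("pocket top",b and (b[0],b[1],ray("top",b[0],.008)))
vis=np.hstack([cv2.resize(p[120:255,250:415],None,fx=2.4,fy=2.4),cv2.resize(s[130:265,240:405],None,fx=2.4,fy=2.4)])
cv2.imwrite("pics/c1.png",vis[:,:,::-1])
E
```

```text
top ball [308.94117647 218.77941176] [300 210  19  19 272] ((308.9358825683594, 218.8076934814453), 9.32556438446045) [ 0.53111757 -0.00182179  0.042     ]
side ball [332.87431694 218.19672131] [326 211  15  15 183] ((333.0, 218.5), 7.826338291168213) [ 0.53646735 -0.00752017  0.042     ]
[ 90  25 102] [ 86  20 100] [ 29  30 170] [ 30  28 166] [ 28  26 165]Traceback (most recent call last):
  File "<stdin>", line 10, in <module>
TypeError: 'NoneType' object is not subscriptable
```

```bash
python3 - <<'E'
from h import *
P={n:np.load(n+"0.npz") for n in("top","side")}
for n,nr in(("top",(310,219)),("side",(334,219))):
    p=P[n]["p"]; u,v=nr
    w=(p[:,:,0].astype(int)>p[:,:,2]-6)&(p.max(2)>70)  # ball warm/neutral, mat bluish
    b=blob(w,nr,12)
    if b: print(n,"ball",b[0],b[1],b[2],ray(n,b[2][0],.042))
    print([tuple(x) for x in p[v,u-14:u+15:3].tolist()])
p=P["top"]["p"]; hsv=cv2.cvtColor(p,cv2.COLOR_RGB2HSV)
m=cv2.inRange(hsv,(60,12,40),(125,255,130)); m[:, :250]=0;m[:,416:]=0;m[:119]=0;m[256:]=0
m=cv2.morphologyEx(m,cv2.MORPH_OPEN,np.ones((3,3)))
b=blob(m>0,(333,190),30); print(b[0],b[1]); box=cv2.boxPoints(cv2.minAreaRect(b[3])); W=[ray("top",q,.012) for q in box]
for q,w in zip(box,W): print(q,w)
print("sides",[np.linalg.norm(W[i]-W[i-1]) for i in range(4)],"ctr",np.mean(W,0))
b=blob(white(p,120),(334,160),12); 
if b: (c,_,_) =cv2.fitEllipse(b[3]); print("ring",c,b[1],ray("top",c,.178))
s=P["side"]["p"]; b=blob(s.max(2)<60,(315,196),8); print("pocket side",b and (b[0],b[1],ray("side",b[0],.008)))
b=blob(p.max(2)<50,(331,169),8); print("pocket top",b and (b[0],b[1],ray("top",b[0],.008)))
vis=np.hstack([cv2.resize(p[120:255,250:415],None,fx=2.4,fy=2.4),cv2.resize(s[130:265,240:405],None,fx=2.4,fy=2.4)])
cv2.imwrite("pics/c1.png",vis[:,:,::-1])
E
```

```text
top ball [311.53039832 218.30398323] [295 201  37  31 477] ((313.29998779296875, 213.6999969482422), 18.47658348083496) [ 0.54634134 -0.01405434  0.042     ]
[(97, 104, 103), (96, 102, 101), (164, 159, 152), (172, 176, 172), (168, 171, 172), (171, 178, 172), (160, 158, 150), (128, 127, 123), (98, 98, 95), (76, 82, 82)]
side ball [333.45150502 219.09364548] [324 209  20  21 299] ((333.3157958984375, 218.98684692382812), 10.134456634521484) [ 0.53417342 -0.00664177  0.042     ]
[(82, 88, 91), (84, 88, 91), (131, 124, 124), (150, 146, 146), (152, 151, 154), (151, 148, 149), (140, 134, 133), (111, 106, 105), (61, 63, 65), (59, 61, 63)]
[332.8140671  194.14720885] [  255   125   155   126 13919]
[255. 125.] [0.81008918 0.16881467 0.012     ]
[409. 125.] [ 0.82650165 -0.29727673  0.012     ]
[409. 250.] [ 0.44892517 -0.30142619  0.012     ]
[255. 250.] [0.4361191  0.15366779 0.012     ]
sides [np.float64(0.37427670324274864), np.float64(0.4663802787424062), np.float64(0.3775992810250717), np.float64(0.4552741219986251)] ctr [ 0.63040878 -0.06905512  0.012     ]
ring (331.6856384277344, 158.93113708496094) [ 308  134   50   51 1210] [ 0.68530191 -0.05628033  0.178     ]
pocket side (array([314.17391304, 196.01449275]), array([309, 193,  12,   7,  69], dtype=int32), array([ 0.6837655 , -0.06517359,  0.008     ]))
pocket top (array([331.02836879, 168.95035461]), array([324, 163,  15,  12, 141], dtype=int32), array([ 0.68459183, -0.0639616 ,  0.008     ]))
```

View pics/c1.png

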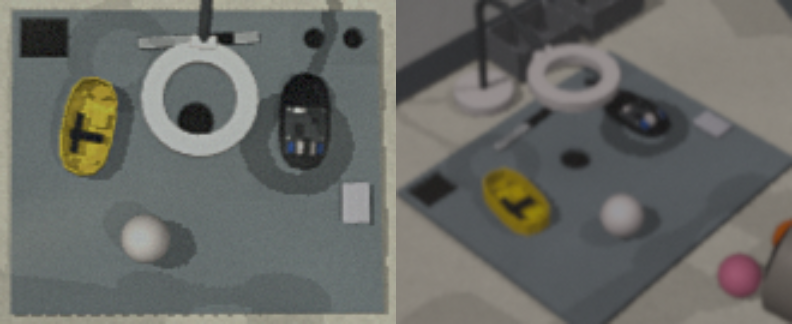

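The white ball at crop pixel (145,238) is confirmed: it is a plain white sphere on the mat, with the pocket at (195,118) under the ring. Ball ≈ (0.532, -0.006) and pocket ≈ (0.683, -0.065), 162 mm apart, which fits the stated range. Both views put the pocket within about 5 mm of the mat-corner estimate. I'll cradle the ball between partly open fingertips with the tool leaning about 43°, contacting it at its equator.

```bash
cat >> h.py <<'E'
from scipy.spatial.transform import Rotation as Ro
TH=np.radians(43); 
def rot(d):
    z=np.r_[d*np.sin(TH),-np.cos(TH)]; x=np.r_[d*np.cos(TH),np.sin(TH)]
    return np.c_[x,np.cross(z,x),z]
def pose(corner,d,ext=.025):   # TCP pose with the front tip corner at the point
    M=rot(d); return corner-M@np.array([.011,0,ext]), Ro.from_matrix(M).as_quat()
ball=np.array([.532,-.006]); pocket=np.array([.683,-.065])
E
python3 - <<'E'
from h import *
d=(pocket-ball)/np.linalg.norm(pocket-ball); print(d)
for b in(-.03,0,.06,.12,.15):
    for z in (.045,.12):
        p,q=pose(np.r_[ball+d*(b-.025),z],d); j=r.solve_ik(p,q); print(b,z,p.round(3),None if j is None else np.round(j,2))
E
```

```text
[ 0.93142468 -0.36393415]
-0.03 0.045 [0.457 0.023 0.056] [ 0.07  0.57  2.43  3.66  0.63 -1.67]
-0.03 0.12 [0.457 0.023 0.131] [ 0.07  0.32  2.38  4.02  0.39 -2.08]
0 0.045 [0.485 0.012 0.056] [ 0.02  0.57  2.37  3.65  0.57 -1.71]
0 0.12 [0.485 0.012 0.131] [ 0.02  0.34  2.32  4.02  0.35 -2.12]
0.06 0.045 [ 0.541 -0.01   0.056] [-0.04  0.59  2.24  3.66  0.47 -1.79]
0.06 0.12 [ 0.541 -0.01   0.131] None
0.12 0.045 [ 0.597 -0.031  0.056] [-0.09  0.63  2.1   3.71  0.37 -1.89]
0.12 0.12 [ 0.597 -0.031  0.131] None
0.15 0.045 [ 0.625 -0.042  0.056] [-0.11  0.65  2.02  3.75  0.32 -1.96]
0.15 0.12 [ 0.625 -0.042  0.131] None
```

```bash
python3 - <<'E'
import h; from h import *
d=(pocket-ball)/np.linalg.norm(pocket-ball)
F=Ro.from_euler('z',np.pi)
q0=np.array(r.read_state()["joint_positions"])
for th in(33,38,43):
  h.TH=np.radians(th)
  for fl in(0,1):
    for b,z in((-.03,.045),(-.03,.15),(.06,.045),(.15,.045)):
        p,q=pose(np.r_[ball+d*(b-.025),z],d)
        if fl:q=(Ro.from_quat(q)*F).as_quat()
        j=r.solve_ik(p,q); print(th,fl,b,z,None if j is None else np.round(j,2))
E
```

```text
33 0 -0.03 0.045 None
33 0 -0.03 0.15 None
33 0 0.06 0.045 None
33 0 0.15 0.045 None
33 1 -0.03 0.045 None
33 1 -0.03 0.15 None
33 1 0.06 0.045 None
33 1 0.15 0.045 None
38 0 -0.03 0.045 [ 0.04  0.51  2.38  3.75  0.44 -1.8 ]
38 0 -0.03 0.15 None
38 0 0.06 0.045 [-0.06  0.56  2.18  3.83  0.3  -1.99]
38 0 0.15 0.045 None
38 1 -0.03 0.045 [0.04 0.51 2.38 3.75 0.44 1.34]
38 1 -0.03 0.15 None
38 1 0.06 0.045 [-0.06  0.56  2.18  3.83  0.3   1.15]
38 1 0.15 0.045 None
43 0 -0.03 0.045 [ 0.07  0.57  2.43  3.66  0.63 -1.67]
43 0 -0.03 0.15 None
43 0 0.06 0.045 [-0.04  0.59  2.24  3.66  0.47 -1.79]
43 0 0.15 0.045 [-0.11  0.65  2.02  3.75  0.32 -1.96]
43 1 -0.03 0.045 [0.07 0.57 2.43 3.66 0.63 1.47]
43 1 -0.03 0.15 None
43 1 0.06 0.045 [-0.04  0.59  2.24  3.66  0.47  1.35]
43 1 0.15 0.045 [-0.11  0.65  2.02  3.75  0.32  1.18]
```

```bash
python3 - <<'E'
import h; from h import *
d=(pocket-ball)/np.linalg.norm(pocket-ball)
for th in(45,48):
  h.TH=np.radians(th)
  for b,z in((-.03,.045),(-.04,.1),(-.04,.12),(.08,.045),(.15,.045)):
    p,q=pose(np.r_[ball+d*(b-.025),z],d)
    j=r.solve_ik(p,q); print(th,b,z,None if j is None else np.round(j,2))
E
```

```text
45 -0.03 0.045 [ 0.08  0.6   2.45  3.64  0.7  -1.63]
45 -0.04 0.1 [ 0.09  0.4   2.44  3.83  0.53 -1.85]
45 -0.04 0.12 [ 0.09  0.33  2.42  3.94  0.46 -1.97]
45 0.08 0.045 [-0.05  0.62  2.21  3.63  0.5  -1.77]
45 0.15 0.045 [-0.1   0.66  2.04  3.68  0.38 -1.88]
48 -0.03 0.045 [ 0.1   0.65  2.48  3.62  0.82 -1.58]
48 -0.04 0.1 [ 0.11  0.44  2.47  3.77  0.64 -1.76]
48 -0.04 0.12 [ 0.11  0.36  2.45  3.85  0.56 -1.86]
48 0.08 0.045 [-0.04  0.65  2.24  3.58  0.6  -1.71]
48 0.15 0.045 [-0.1   0.68  2.07  3.6   0.48 -1.8 ]
```

```bash
sed -i 's/radians(43)/radians(46)/' h.py; python3 - <<'E'
from h import *
d=(pocket-ball)/np.linalg.norm(pocket-ball)
p,q=pose(np.r_[ball+d*(-.055-.025),.11],d); J=np.array(r.solve_ik(p,q)); print(J.round(2))
U=J.copy();U[1]-=.45; S=U.copy();S[0]=-1.41
command_gripper(.032,20)
for k in(S,U,J): r.movej(list(k))
s=r.read_state(); print(s["time_s"],s["eef_pos"],s["grip_width"])
p,q=pose(np.r_[ball+d*(-.03-.025),.06],d); r.move_straight(list(p),list(q),speed=.06)
s=r.read_state(); print(s["time_s"],s["eef_pos"],s["contact_force"])
q0=s["eef_pos"]; hit=r.move_straight([q0[0],q0[1],q0[2]-.06],speed=.02,max_force=3); s=r.read_state(); print(hit,s["time_s"],s["eef_pos"],p,s["contact_force"])
for n in("top","side"):
    a,_=optics.get_image(n); cv2.imwrite(f"pics/{n}1.png",a[:,:,::-1]); np.savez(n+"1.npz",p=a)
a=np.load("top1.npz")["p"][110:260,240:420]; b=np.load("side1.npz")["p"][120:270,240:420]
cv2.imwrite("pics/c2.png",cv2.resize(np.hstack([a,b]),None,fx=2.2,fy=2.2)[:,:,::-1])
E
```

```text
[ 0.13  0.37  2.47  3.87  0.55 -1.85]Traceback (most recent call last):
  File "<stdin>", line 5, in <module>
NameError: name 'command_gripper' is not defined
```

```bash
sed -i 's/import r,optics/import r,optics,command_gripper/' h.py; python3 - <<'E'
from h import *
d=(pocket-ball)/np.linalg.norm(pocket-ball)
p,q=pose(np.r_[ball+d*(-.055-.025),.11],d); J=np.array(r.solve_ik(p,q)); print(J.round(2))
U=J.copy();U[1]-=.45; S=U.copy();S[0]=-1.41
command_gripper(.032,20)
for k in(S,U,J): r.movej(list(k))
s=r.read_state(); print(s["time_s"],s["eef_pos"],s["grip_width"])
p,q=pose(np.r_[ball+d*(-.03-.025),.06],d); r.move_straight(list(p),list(q),speed=.06)
s=r.read_state(); print(s["time_s"],s["eef_pos"],s["contact_force"])
q0=s["eef_pos"]; hit=r.move_straight([q0[0],q0[1],q0[2]-.06],speed=.02,max_force=3); s=r.read_state(); print(hit,s["time_s"],s["eef_pos"],p,s["contact_force"])
for n in("top","side"):
    a,_=optics.get_image(n); cv2.imwrite(f"pics/{n}1.png",a[:,:,::-1]); np.savez(n+"1.npz",p=a)
a=np.load("top1.npz")["p"][110:260,240:420]; b=np.load("side1.npz")["p"][120:270,240:420]
cv2.imwrite("pics/c2.png",cv2.resize(np.hstack([a,b]),None,fx=2.2,fy=2.2)[:,:,::-1])
E
```

```text
[ 0.13  0.37  2.47  3.87  0.55 -1.85]
6.9083 [0.4339688  0.03222816 0.12001216] 0.031764442049103316
7.9917 [0.45687059 0.02341031 0.06974561] [ 0.48346621 -0.11651697  0.07682127]
True 9.7083 [0.45696886 0.02333387 0.03474414] [0.45690413 0.02334209 0.06945372] [-1.67077767  0.66641544  4.32553077]
```

View pics/c2.png

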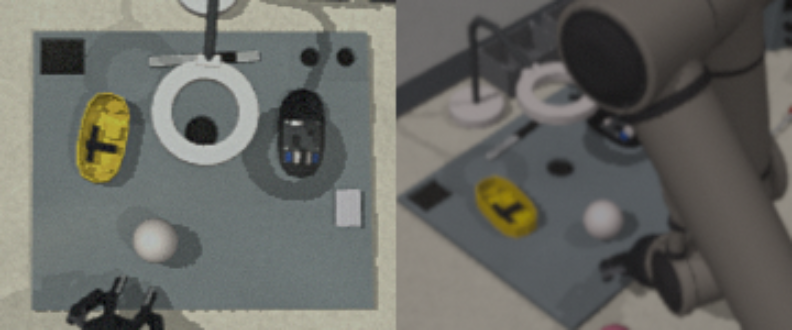

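The top crop shows the fingertips at (124,278) and (157,290), just behind the ball at (155,240). The ball and the other things have not moved. Touching the mat fixes the tip height, so I'll raise the tip to the ball's equator and start pushing.

```bash
cat >> h.py <<'E'
EXT=.0215
def zc(d,xy,up=.0525):   # TCP target with corner above xy
    p,q=pose(np.r_[xy,0],d,EXT); p[2]=up; return list(p),list(q)
def look(k):
    for n in("top","side"):
        a,_=optics.get_image(n); np.savez(f"{n}{k}.npz",p=a)
    a=np.load(f"top{k}.npz")["p"][110:260,240:420]; b=np.load(f"side{k}.npz")["p"][120:270,240:420]
    cv2.imwrite(f"pics/k{k}.png",cv2.resize(np.hstack([a,b]),None,fx=2.2,fy=2.2)[:,:,::-1])
E
python3 - <<'E'
from h import *
d=(pocket-ball)/np.linalg.norm(pocket-ball)
e=r.read_state()["eef_pos"]; r.move_straight([e[0],e[1],.0525],speed=.05)
p,q=zc(d,pocket-d*(.025+.08)); r.move_straight(p,q,speed=.05)
s=r.read_state(); print(s["time_s"],s["eef_pos"],p,s["contact_force"]); look(2)
for n,nr in(("top",proj("top",np.r_[pocket-d*.08,.042])),("side",proj("side",np.r_[pocket-d*.08,.042]))):
    a=np.load(n+"2.npz")["p"].astype(int); m=(a[:,:,0]>=a[:,:,2]-4)&(a.max(2)>85)
    b=blob(m,nr,10); print(n,nr,b and (b[1],b[2],ray(n,b[2][0],.042)))
E
```

```text
12.7583 [ 0.56354118 -0.01831385  0.05246252] [np.float64(0.5636779338641212), np.float64(-0.018377470847570535), np.float64(0.0525)] [ 0.12045126 -0.88836267 -0.49601324]
top [321.39582411 192.67878844] None
side [323.56623956 203.59806422] (array([315, 194,  18,  16, 207], dtype=int32), ((323.36956787109375, 202.7391357421875), 9.054780006408691), array([ 0.61194524, -0.0384353 ,  0.042     ]))
```

View pics/k2.png

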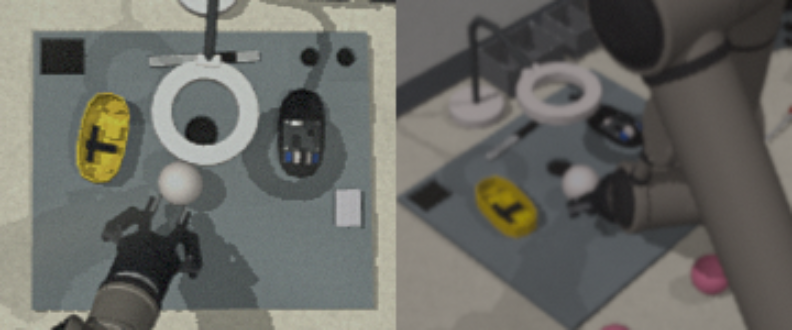

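The ball sits cradled at top crop (181,184), within about 3 mm of prediction, and the ring is clear. I'll continue in small steps.

```bash
python3 - <<'E'
from h import *
d=(pocket-ball)/np.linalg.norm(pocket-ball)
for k in(.03,.014):
    p,q=zc(d,pocket-d*(.025+k)); r.move_straight(p,q,speed=.035)
r.hold(.4); s=r.read_state(); print(s["time_s"],s["eef_pos"],p,s["contact_force"]); look(3)
E
```

```text
15.4417 [ 0.62511673 -0.04234249  0.05251947] [np.float64(0.6251519628211311), np.float64(-0.04239712454600487), np.float64(0.0525)] [ 0.49591638 -0.31098246  0.22814418]
```

View pics/k3.png

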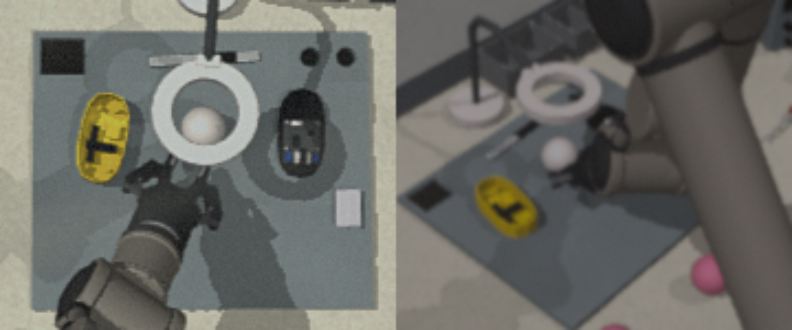

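The ball appears inside the ring at top crop (204,126) and side crop (559,153). I'll check its height by triangulating the two views.

```bash
python3 - <<'E'
from h import *
d=(pocket-ball)/np.linalg.norm(pocket-ball)
for z,k in((.034,0),(.042,-.014),(.042,-.018)): print(z,k,[proj(n,np.r_[pocket+d*k,z]).round(1) for n in("top","side")])
a=np.load("side3.npz")["p"].astype(int); m=(a[:,:,0]>=a[:,:,2]-4)&(a.max(2)>85)
b=blob(m,(314,189.5),8); print(b[1],b[2])
for z in(.034,.042): print(z,ray("top",(332.7,167.3),z),ray("side",b[2][0],z))
E
```

```text
0.034 0 [array([331.9, 168.2]), array([314.3, 190.8])]
0.042 -0.014 [array([330.2, 172.1]), array([315.9, 191.6])]
0.042 -0.018 [array([329.6, 173.3]), array([316.4, 192.3])]
[305 182  18  15 207] ((313.5, 189.0), 9.013978004455566)
0.034 [ 0.68566973 -0.06743901  0.034     ] [ 0.69199659 -0.06962438  0.034     ]
0.042 [ 0.68440865 -0.06700067  0.042     ] [ 0.68578026 -0.0634184   0.042     ]
```

The pixels match a ball resting in the pocket and not one on the rim. I'll retract straight back along the push line and check again.

```bash
python3 - <<'E'
from h import *
d=(pocket-ball)/np.linalg.norm(pocket-ball)
p,q=zc(d,pocket-d*.13); r.move_straight(p,q,speed=.06); r.hold(.3)
s=r.read_state(); print(s["time_s"],s["eef_pos"]); look(4)
for k in(3,4):
    a=np.load(f"side{k}.npz")["p"].astype(int); m=(a[:,:,0]>=a[:,:,2]-4)&(a.max(2)>85)
    b=blob(m,(314,189.5),8); print(b[1],b[2])
E
```

```text
17.5083 [ 0.54046908 -0.00933857  0.05251089]
[305 182  18  15 207] ((313.5, 189.0), 9.013978004455566)
[305 181  18  17 229] ((313.8571472167969, 189.7142791748047), 8.950067520141602)
```

View pics/k4.png

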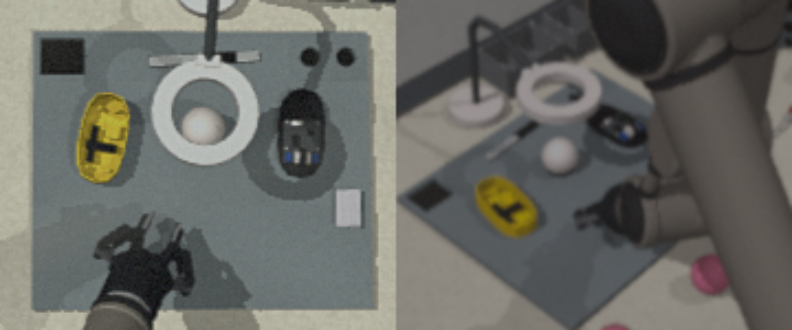

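The ball stays put at top crop (204,126) and side crop (559,155), centred where the pocket is. The fingers are well clear, and the other things have not moved.

```bash
python3 -c "
from workcell import r
print(r.finish_job())"
```

```text
the job is handed in; nothing more can be done
None
```

I rolled the trackball slowly across the mat and in under the lamp. Both cameras showed it resting untouched in the large pocket with nothing else moved, and I handed the job in at about 17.5 s; no verdict came back.

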